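Pack the lift-out tray and hold the tool chest's lid open

ROBOT

A 6-joint arm with a two-finger parallel gripper is mounted at the origin on the work surface. World frame = base frame: x ahead of the robot, y to its left, z up, the work surface at z = 0. Lengths are in m, angles in rad, forces in N, time in s.
With the tool pointing down it reaches from about 0.35 to 0.775 m from the base axis. Payload 7.3 kg.
Tool frame: the origin (TCP) lies at the very end of the fingers, on their centre line; the grasp point (between the pads) lies 19 mm behind it; z points along the fingers, y is the line along which they close (so a half turn about z gives the same grasp; the last joint's range is limited). The gripper opens to 92 mm and grips with 3 to 60 N. Pads are 19 mm wide; open, the fingers measure 130 mm over their backs; the gripper's body (75 mm by 190 mm) begins 47 mm behind the grasp point.
Start: joints at [-1.284, 0.342, 1.524, -0, 1.275, -0.146], TCP at [0.22, -0.477, 0.227] pointing down, gripper open.
Joint ranges: [-2.53, 2.53], [-0.77, 2.02], [0.04, 2.7], [-1, 4.14], [0.28, 2.66], [-3.11, 3.11]. Speed limits (rad/s): [2.57, 2.57, 3.14, 3.14, 3.14, 3.14].

INTERFACE

Orientations are given as [roll, pitch, yaw] about the fixed x, y, z axes, in that order (R = Rz(yaw) Ry(pitch) Rx(roll)).
In Python, from cell import observe, read_camera, get_calibration, hand_in, search_frame gives the robot as it stands.
- The arm moves only by the tool step_arm, never from a script. Its argument "commands" is a list of rows, each an object with "translation": the shift along the tool's x, y, z in mm, a list of three; "roll": the turn about the tool's z in rad. In form: [{"translation": [x, y, z], "roll": roll}, ...]. A call has 1 to 20 rows; each row shifts and turns the commanded pose from where the row before left it, along the tool's axes as they then stand; what a row does not reach is not made up. A row lasts 1/12 s, in which the tool goes at most 41.7 mm and 7.16 degrees, less where a joint would pass 70% of its speed; a pose out of reach is approached as far as the arm can. A call is refused whole if a number of a shift passes 41.7 or a number of a turn 0.125, either way. A call with a gripper value outside its range is refused whole. "fingers" is the opening, from 0 (shut) to 1 (fully open), set as the call begins (left out, the last holds). The fingers move at their own pace and stop on an object; "grip_force" is the grip in N (left out, the last holds). Time passes only in rows, so rows that do not move let the fingers close. It gives the time, the measured TCP pose, the force, the opening and the grip force at its end, in the units of the state.
- observe(): the state, without advancing time (a new reading comes with each control period).
- read_camera(name): name is "scene" or "top" or "wrist"; returns the picture (400x640x3 uint8, red, green, blue); there is no depth.
- get_calibration(name): a dict with "camera_matrix" (3x3 intrinsics, pixels), "world_from_camera" (4x4, takes a point from camera to world coordinates). Camera axes: x right, y up, looking along -z (the intrinsics and any distortion apply to the point x, -y, -z); pixel columns grow to the right and rows downward; lengths in m; the calibration is good to about 2 mm. A picture is of the moment at which its call begins: read the wrist's pose just before it. get_calibration takes no time and is no camera call; for the wrist camera it gives the pose at the moment of the call.
- hand_in(): hands the job in; it is judged then, once.
Trained networks look in the newest picture that a camera, given by its name, has taken for a name from the list of things; names that differ only in an ending like _2 or _b are one class to them, and where a whole thing is asked for, a point or a joint stands for the part that bears it (a point fixed in the world has none). Each returns a list of dicts, best first, with "confidence" (0 to 1); they miss things now and then, are a little off and sometimes report something else, mostly with a low value. They report only what shows in the picture. A call takes as long as a camera call. They do not tell look-alikes from the thing itself.
- search_frame(camera, name): "at" ([x, y, z] in m, in world coordinates, good to about 4 mm: the middle of the surface that is visible of it).
The state is a dict: "time": time; "qpos": joint angles; "qvel": joint speeds; "joint_efforts": joint torques, N m; "tool_pos": TCP position; "tool_rot": TCP orientation; "contact_force": force on the tool from outside, world axes, zero at the start; "torque": the same for the moment, N m; "opening": finger opening in m; "grip_force": force on a finger pad.
Only numpy, scipy, OpenCV 4.12 (cv2) and the standard library are available. Lean on these libraries where they do the work, as an engineer would, in place of code of your own. Each camera call takes 0.05 s, during which the arm holds its last target. There are 200 camera calls.

TASK

Help me pack the tool chest: lay the flat brush in the tray's long compartment and the filling knife in the shorter compartment beside it, each lying flat along its compartment, and let go of them, leaving the tray where it stands on the cutting mat. Then lift the chest's lid and hold it open at 60 degrees, because it has no stay and falls shut, and I need both hands to lower the tray in: finish still holding the lid there, do not let go of it. Do not disturb the glue bottle or the paint jar.

Things in the scene. Friction and masses are not known exactly. Their poses are not given: they have to be found in the camera images.
- brush_grip (a point): Grip point of the flat brush, at the middle of its thickness (7 mm above its underside) and at its balance point. The brush is 240 mm long, lies flat and loose (60 g) on the cutting mat (mat top 3 mm above the desk): plain wooden handle 22 mm wide and 14 mm thick from 112 mm behind this point to 11 mm ahead of it, shoulder 30 mm wide to 34 mm ahead, steel ferrule and dark bristles 42 mm wide to 128 mm ahead. x points along the brush to the bristles, z up.
- knife_grip (a point): Grip point of the filling knife, at the middle of its handle's thickness (7 mm above its underside) and at its balance point. The knife is 177 mm long, lies flat and loose (70 g) on the mat: dark wooden handle with brass rivets, 24 mm wide and 14 mm thick, from 79 mm behind this point to 26 mm ahead, then a low cranked shank and a steel blade 3 mm thick widening to 50 mm, its edge 98 mm ahead. x points along the knife to the blade, z up.
- tray: Loose plywood lift-out tray standing on the cutting mat, 302 mm (its x) by 178 mm (its y) by 34 mm high, 0.65 kg; origin at the centre of its underside. Walls and dividers 6 mm thick, all up to 34 mm; floor 6 mm thick. The half at +y is one long compartment, the half at -y is divided into a shorter compartment at its +x end and a small box with dowels at its -x end.
- tray_long (a point): Centre of the floor of the tray's long compartment, which is 290 mm (x, the tray's x) by 80 mm (y) inside and 28 mm deep; floor surface at this point's height.
- tray_short (a point): Centre of the floor of the tray's shorter compartment, which is 202 mm (x, the tray's x) by 80 mm (y) inside and 28 mm deep; the small box with dowels lies beyond its -x divider.
- chest: Plywood tool chest fixed on the desk, 205 mm deep (its x), 345 mm wide (its y), 100 mm high without the lid; origin at the centre of its underside; its front with the lid's handle faces its -x, towards the robot. Hollow, open under the lid.
- lid (a joint): Opening angle of the chest's lid in rad: 0 shut (as at the start), grows as the front is lifted, stops at 1.40 (80 degrees), 60 degrees is 1.047. It falls shut from any angle when let go. Lid 205 by 345 mm, 30 mm deep, about 0.3 to 0.65 kg: lifting it at the handle takes 1 to 3 N.
- lid_handle (a point): Middle of the round bar of the lid's steel bow handle: bar 10 mm thick, 120 mm long along the chest's y, 40 mm in front of the lid's front face (clear gap 35 mm), two posts at its ends. With the lid shut it is 115 mm above the desk and 15 mm below the lid's top. It moves with the lid; its axes are the lid's (x to the hinge, y along the bar).
- lid_hinge (a point): Middle of the lid's hinge line at the top of the chest's back, 100 mm above the desk; the line runs along the chest's y. With the lid shut the handle bar's middle is 245 mm in front of it (chest's -x) and 15 mm above it. Fixed to the chest; x to the chest's back, y along the line.
- glue: Bystander: white glue bottle, 46 mm diameter, 115 mm tall, standing on the mat beyond the tools; origin at the centre of its underside.
- paint_jar: Bystander: small lidded paint jar, 48 mm diameter, 55 mm tall, standing on the desk between the robot and the chest; origin at the centre of its underside.
Not all that is in view belongs to the job. What is shaped like the part that bears knife_grip but green is not meant.

How it is judged:
By the outcome, as a careful person would: the job done as asked, in the order asked, and still so for the second after the job is handed in, while the arm keeps its last pose, push and grip.
It also fails if it takes over 72 s, if anything falls off the work surface, if the arm or the gripper's body presses on something with over 40 N, if the wrist force passes 120 N, or if a joint passes its speed limit or range.

## Working session

There is one attempt and no reset: what is moved stays moved. The work goes in short steps, Python scripts to look and compute and a tool call to move; the robot and the scene stay as the last step left them, time stands still between calls to the robot, and variables do not carry over. Pictures are saved under pics/ and viewed, at most 10 in all, crops included, and the job is handed in when it is done.

Besides the shell and the picture viewer there is one more tool, called as name(argument=value, ...) on one line, values as JSON. step_arm: Moves the arm, as the interface text tells. Its arguments: {"type":"object","properties":{"commands":{"type":"array"},"fingers":{"type":"number"},"grip_force":{"type":"number"}},"required":["commands"]}

```bash
mkdir -p pics; ls
python3 - <<'E'
from cell import *
import cv2,numpy as np
s=observe();print(s)
for c in ['top','scene']:
    im=read_camera(c);cv2.imwrite(f'pics/{c}0.png',im[:,:,::-1])
    k=get_calibration(c);print(c,np.round(k['camera_matrix'],1).tolist(),np.round(k['world_from_camera'],3).tolist(),[x for x in k])
    for n in ['brush_grip','knife_grip','tray','tray_long','tray_short','chest','lid_handle','glue','paint_jar','lid']:
        print(n,[(np.round(d['at'],3).tolist(),round(d['confidence'],2)) for d in search_frame(c,n)][:3])
E
```

```text
pics
{'time': 0.0, 'qpos': array([-1.28401749e+00,  3.42720237e-01,  1.52504174e+00,  2.29747169e-05,
        1.27538535e+00, -1.46030226e-01]), 'qvel': array([ 9.92974574e-05, -4.27102006e-04, -1.02305992e-03, -7.29529201e-04,
        6.58370512e-04, -5.77073498e-04]), 'joint_efforts': array([ 1.08306347e-03, -4.31236660e+01, -2.44221604e+01,  7.19236792e-02,
        5.59701410e-02, -1.09149125e-04]), 'tool_pos': array([ 0.22009067, -0.47618339,  0.22603762]), 'tool_rot': array([-3.14005773e+00, -2.47957899e-04,  4.32802165e-01]), 'contact_force': array([-0.12372969, -0.15567081, -0.76299486]), 'torque': array([-0.02470047,  0.01911562,  0.03732343]), 'grip_force': 0.0, 'opening': 0.09174690516528965}
top [[364.2, 0.0, 316.4], [0.0, 364.2, 205.1], [0.0, 0.0, 1.0]] [[0.02, 0.984, -0.176, 0.229], [-1.0, 0.021, 0.006, -0.137], [0.01, 0.176, 0.984, 1.43], [0.0, 0.0, 0.0, 1.0]] ['camera_matrix', 'world_from_camera']
brush_grip [([0.514, -0.449, 0.018], 0.79)]
knife_grip [([0.262, -0.32, 0.002], 0.71), ([0.509, -0.328, 0.015], 0.57), ([0.388, -0.714, 0.016], 0.48)]
tray [([0.53, -0.088, 0
[... 381 characters left out ...]
 0.541, 1.268], [0.699, -0.47, 0.539, 0.658], [0.015, 0.763, 0.646, 1.061], [0.0, 0.0, 0.0, 1.0]] ['camera_matrix', 'world_from_camera']
brush_grip [([0.524, -0.445, 0.018], 0.98), ([0.515, -0.329, 0.009], 0.74)]
knife_grip [([0.239, -0.321, 0.003], 0.64), ([0.379, -0.694, 0.005], 0.6), ([0.516, -0.327, 0.005], 0.56)]
tray [([0.536, -0.08, 0.009], 0.59), ([0.612, 0.339, 0.127], 0.18)]
tray_long [([0.538, -0.079, 0.008], 0.7)]
tray_short [([0.537, -0.079, 0.011], 0.74)]
chest [([0.64, 0.347, 0.128], 0.62)]
lid_handle [([0.616, 0.341, 0.125], 0.63)]
glue [([0.704, -0.363, 0.062], 0.91)]
paint_jar [([0.376, 0.104, 0.038], 0.78)]
lid [([0.614, 0.336, 0.13], 0.89), ([0.511, -0.331, 0.008], 0.17)]
```

Run:
```python
import cv2
im=cv2.imread('pics/top0.png')
cv2.imwrite('pics/top0b.png',cv2.resize(im[90:390,120:520],None,fx=2,fy=2,interpolation=cv2.INTER_CUBIC))
```

```text
(no output)
```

View pics/top0.png

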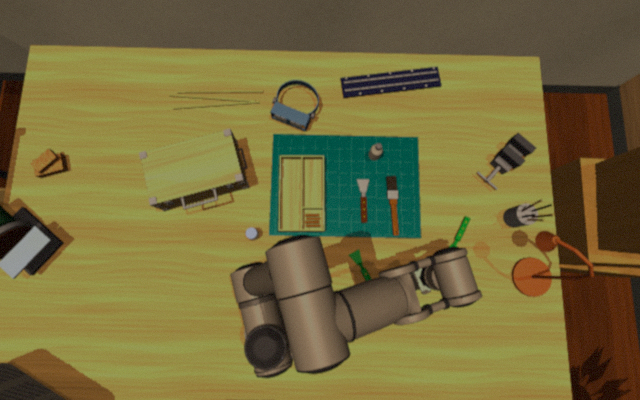

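View pics/top0b.png

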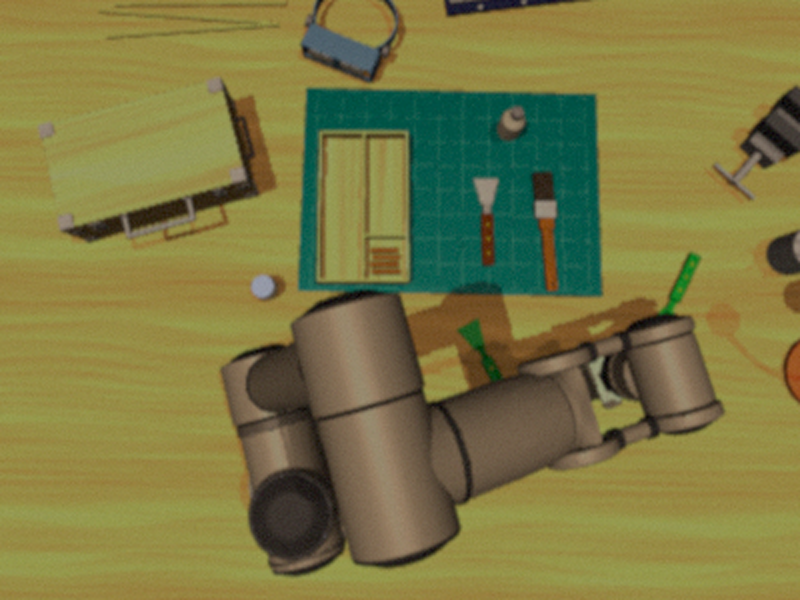

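View pics/scene0.png

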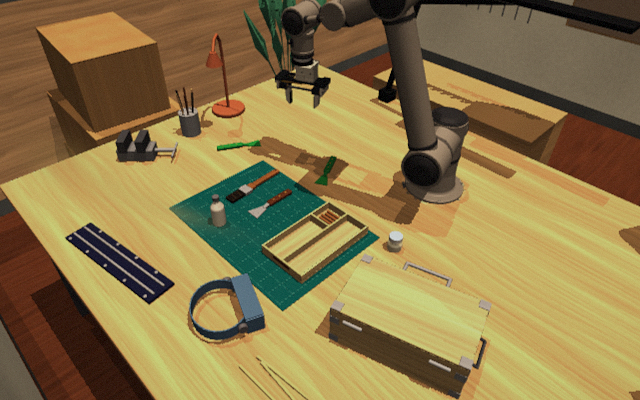

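The top view shows three knife-shaped things: a brown-handled steel one on the mat at (364,200), a green one at (360,263) and a green one at (460,232). The brown one is meant, since it is wooden with brass rivets and lies on the mat. The enlarged crop confirms it at crop pixel (487,220), rivets visible. The brush is at (392,205), the tray at (302,193) with its dowel box at the near end, the jar at (252,233), the glue at (376,151) and the handle at (205,203).

```bash
cat > h.py <<'E'
from cell import *
import cv2,numpy as np
def w(cam,px,z,k=None):
    k=k or get_calibration(cam);K=k['camera_matrix'];T=k['world_from_camera'];out=[]
    for u,v in np.atleast_2d(px):
        d=T[:3,:3]@(np.linalg.inv(K)@[u,v,1]*[1,-1,-1]); o=T[:3,3]; out.append(o+d*(z-o[2])/d[2])
    return np.array(out)
def cr(p): return np.array(p)/2.+[120,90]-.25
E
python3 - <<'E'
from h import *
np.set_printoptions(precision=4,suppress=True)
b=w('top',cr([(542,173),(552,290)]),.012);print('brush',b,np.linalg.norm(b[0]-b[1]))
b=w('top',cr([(486,179),(489,264)]),.012);print('knife',b,np.linalg.norm(b[0]-b[1]))
t=w('top',cr([(319,130),(409,130),(411,284),(317,283)]),.037);print('tray',t,t.mean(0),np.linalg.norm(t-np.roll(t,1,0),axis=1))
h=w('top',cr([(126,235),(193,221)]),.115);print('bar',h,h.mean(0),np.linalg.norm(h[0]-h[1]))
h=w('scene',[(405,264),(451,283)],.115);print('bar scene',h,h.mean(0),np.linalg.norm(h[0]-h[1]))
c=w('top',cr([(47,131),(215,86),(238,175),(66,222)]),.13);print('lid',c,c.mean(0),np.linalg.norm(c-np.roll(c,1,0),axis=1))
E
```

```text
brush [[ 0.6066 -0.4431  0.012 ]
 [ 0.3713 -0.4588  0.012 ]] 0.23581214902117
knife [[ 0.5917 -0.3304  0.012 ]
 [ 0.4199 -0.3358  0.012 ]] 0.17183542443133148
tray [[ 0.6783  0.0055  0.037 ]
 [ 0.6824 -0.1736  0.037 ]
 [ 0.3748 -0.1823  0.037 ]
 [ 0.373  -0.0021  0.037 ]] [ 0.5271 -0.0881  0.037 ] [0.3055 0.1792 0.3078 0.1802]
bar [[0.4456 0.3421 0.115 ]
 [0.4742 0.2218 0.115 ]] [0.4599 0.282  0.115 ] 0.12358942797004642
bar scene [[0.4869 0.2204 0.115 ]
 [0.4525 0.3456 0.115 ]] [0.4697 0.283  0.115 ] 0.1298273839882156
lid [[0.635  0.4986 0.13  ]
 [0.7298 0.194  0.13  ]
 [0.559  0.1412 0.13  ]
 [0.4647 0.4468 0.13  ]] [0.5972 0.3201 0.13  ] [0.178  0.3189 0.1788 0.3198]
```

step_arm(commands=[{"translation": [0,0,0],"roll": 0.122},{"translation": [0,0,0],"roll": 0.122},{"translation": [0,0,0],"roll": 0.122},{"translation": [37,-1,0],"roll": 0},{"translation": [37,-1,0],"roll": 0},{"translation": [37,-1,0],"roll": 0},{"translation": [37,-1,0],"roll": 0},{"translation": [37,-1,0],"roll": 0},{"translation": [37,-1,0],"roll": 0},{"translation": [38,-2,0],"roll": 0},{"translation": [0,0,0],"roll": 0},{"translation": [0,0,0],"roll": 0}], fingers=0.6)

```text
time: 2.1
tool_pos: [0.4808, -0.4503, 0.2257]
tool_rot: [-3.141, 0.001, 0.07]
contact_force: [0.2, 0.1, 0.7]
opening: 0.055
grip_force: 0.0
```

Run:
```python
from h import *
s=observe();print(s['tool_pos'],s['tool_rot'],s['opening'],s['time'])
k=get_calibration('wrist');im=read_camera('wrist');cv2.imwrite('pics/w1.png',im[:,:,::-1])
print(k)
np.save('w1.npy',k,allow_pickle=True)
for n in ['brush_grip','knife_grip']: print(n,search_frame('wrist',n))
```

```text
[ 0.4807614  -0.45027454  0.22565119] [-3.14079900e+00  7.32199552e-04  6.99561708e-02] 0.055014352236709516 2.1
{'camera_matrix': array([[327.20157977,   0.        , 311.95620293],
       [  0.        , 327.20157977, 204.9636856 ],
       [  0.        ,   0.        ,   1.        ]]), 'world_from_camera': array([[ 0.0697266 ,  0.96120675,  0.26687036,  0.55230125],
       [-0.99756522,  0.06754887,  0.01734326, -0.44601502],
       [-0.00135634, -0.26742987,  0.96357637,  0.38254682],
       [ 0.        ,  0.        ,  0.        ,  1.        ]])}
brush_grip [{'at': [0.5283, -0.4522, 0.0168], 'confidence': 0.79}]
knife_grip [{'at': [0.4297, -0.7317, 0.0141], 'confidence': 0.95}, {'at': [0.5206, -0.3344, 0.012], 'confidence': 0.71}]
```

View pics/w1.png

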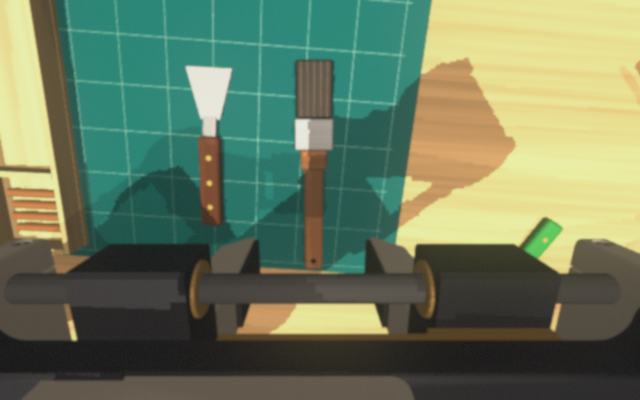

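The wrist view shows the brown knife at (210,145) and the brush at (314,165), both clear; next I compute the grip points from their ends and joints.

Run:
```python
from h import *
k=np.load('w1.npy',allow_pickle=True).item()
np.set_printoptions(precision=4,suppress=True)
p=w('wrist',[(314,60),(314,150),(314,268),(314,205)],.017,k);print('brush',p, p[0]-p[2])
q=w('wrist',[(209,67)],.006,k);print('knife edge',q)
q=w('wrist',[(210,137),(211,224)],.017,k);print('knife handle',q)
```

```text
brush [[ 0.6062 -0.4439  0.017 ]
 [ 0.5143 -0.4504  0.017 ]
 [ 0.3713 -0.4607  0.017 ]
 [ 0.4512 -0.455   0.017 ]] [0.2349 0.0168 0.    ]
knife edge [[ 0.5931 -0.3323  0.006 ]]
knife handle [[ 0.5204 -0.3357  0.017 ]
 [ 0.4195 -0.3355  0.017 ]]
```

step_arm(commands=[{"translation": [-1,2.5,30],"roll": 0},{"translation": [0,0,40],"roll": 0},{"translation": [0,0,40],"roll": 0},{"translation": [0,0,40],"roll": 0},{"translation": [0,0,30],"roll": 0},{"translation": [0,0,20],"roll": 0},{"translation": [0,0,12],"roll": 0},{"translation": [0,0,8],"roll": 0},{"translation": [0,0,0],"roll": 0},{"translation": [0,0,0],"roll": 0}])

```text
time: 3.08
tool_pos: [0.4784, -0.4547, 0.008]
tool_rot: [3.14, -0.001, 0.066]
contact_force: [0.1, -0.1, 0.1]
opening: 0.055
grip_force: 0.0
```

step_arm(commands=[{"translation": [0,0,0],"roll": 0},{"translation": [0,0,0],"roll": 0},{"translation": [0,0,0],"roll": 0},{"translation": [0,0,0],"roll": 0},{"translation": [0,0,0],"roll": 0},{"translation": [0,0,0],"roll": 0},{"translation": [0,0,0],"roll": 0}], fingers=0, grip_force=20)

```text
time: 3.67
tool_pos: [0.4784, -0.4538, 0.007]
tool_rot: [3.141, -0.0, 0.067]
contact_force: [-0.7, 0.6, 2.1]
opening: 0.0217
grip_force: 20.0
```

step_arm(commands=[{"translation": [0,0,-20],"roll": 0},{"translation": [0,0,-40],"roll": 0},{"translation": [0,0,-40],"roll": 0},{"translation": [0,0,-40],"roll": 0.042},{"translation": [4,-35,-10],"roll": 0},{"translation": [4,-37,0],"roll": 0},{"translation": [4,-37,0],"roll": 0},{"translation": [4,-37,0],"roll": 0},{"translation": [4,-37,0],"roll": 0},{"translation": [4,-37,0],"roll": 0},{"translation": [4,-37,0],"roll": 0},{"translation": [4,-37,0],"roll": 0},{"translation": [4,-37,0],"roll": 0},{"translation": [4,-37,0],"roll": 0},{"translation": [8,-39,0],"roll": 0},{"translation": [0,0,0],"roll": 0},{"translation": [0,0,0],"roll": 0},{"translation": [0,0,0],"roll": 0}])

```text
time: 5.17
tool_pos: [0.5162, -0.046, 0.1567]
tool_rot: [3.141, 0.0, 0.026]
contact_force: [0.1, -0.9, -0.6]
opening: 0.0215
grip_force: 20.0
```

Run:
```python
from h import *
s=observe();print(s['tool_pos'],s['tool_rot'],s['opening'],s['time'])
k=get_calibration('wrist');im=read_camera('wrist');cv2.imwrite('pics/w2.png',im[:,:,::-1])
np.save('w2.npy',k,allow_pickle=True)
im=read_camera('top');cv2.imwrite('pics/t2.png',im[:,:,::-1])
```

```text
[ 0.51617604 -0.04598722  0.15668135] [3.14101417e+00 3.75050681e-05 2.57585425e-02] 0.021544160708481832 5.1667
```

View pics/w2.png

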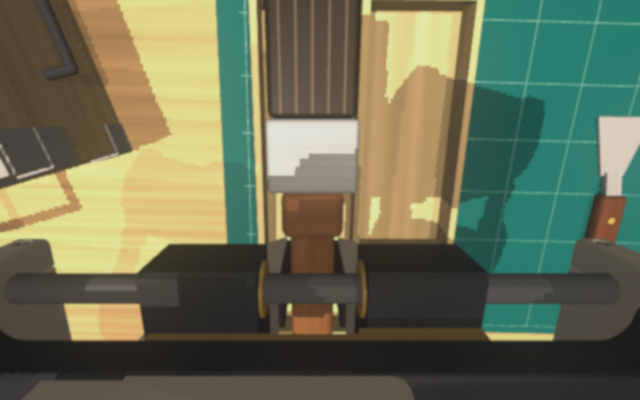

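The brush hangs straight, with the tray below it: left outer edge about x=249, right outer edge from (484,0) to (460,240), far wall at row ~5.

Run:
```python
from h import *
k=np.load('w2.npy',allow_pickle=True).item()
np.set_printoptions(precision=4,suppress=True)
print(w('wrist',[(249,5),(252,200),(484,5),(463,200),(420,0),(420,10)],.037,k))
im=cv2.imread('pics/w2.png')
for r in (20,100,200): print(r,[(c,im[r,c].tolist()) for c in list(range(240,268,3))+list(range(448,492,4))])
```

```text
[[ 0.6656  0.0045  0.037 ]
 [ 0.5143  0.0058  0.037 ]
 [ 0.6701 -0.1718  0.037 ]
 [ 0.519  -0.1785  0.037 ]
 [ 0.6722 -0.1234  0.037 ]
 [ 0.6655 -0.1241  0.037 ]]
20 [(240, [115, 131, 58]), (243, [122, 138, 67]), (246, [127, 145, 78]), (249, [134, 184, 177]), (252, [158, 228, 223]), (255, [151, 221, 219]), (258, [69, 98, 113]), (261, [80, 114, 137]), (264, [86, 126, 153]), (267, [45, 55, 63]), (448, [155, 226, 226]), (452, [141, 212, 225]), (456, [137, 206, 224]), (460, [110, 166, 190]), (464, [63, 90, 106]), (468, [68, 98, 116]), (472, [71, 102, 121]), (476, [148, 219, 220]), (480, [158, 228, 223]), (484, [135, 157, 95]), (488, [132, 152, 87])]
100 [(240, [115, 132, 63]), (243, [117, 133, 65]), (246, [135, 156, 90]), (249, [111, 126, 69]), (252, [119, 159, 155]), (255, [141, 212, 224]), (258, [129, 194, 215]), (261, [60, 83, 95]), (264, [80, 117, 138]), (267, [76, 108, 130]), (448, [80, 119, 142]), (452, [60, 86, 99]), (456, [52, 75, 87]), (460, [54, 76, 88]), (464, [67, 98, 116]), (468, [105, 154, 187]), (472, [82, 109, 108]), (476, [74, 85, 43]), (480, [75, 88, 45]), (484, [74, 85, 42]), (488, [74, 84, 41])]
200 [(240, [101, 116, 60]), (243, [103, 117, 61]), (246, [103, 117, 60]), (249, [123, 142, 90]), (252, [103, 117, 59]), (255, [105, 126, 95]), (258, [133, 197, 220]), (261, [132, 196, 220]), (264, [67, 96, 113]), (267, [74, 106, 126]), (448, [49, 70, 82]), (452, [72, 105, 127]), (456, [100, 146, 178]), (460, [77, 93, 67]), (464, [75, 85, 42]), (468, [93, 107, 46]), (472, [109, 125, 51]), (476, [112, 127, 51]), (480, [111, 126, 48]), (484, [108, 123, 46]), (488, [79, 88, 36])]
```

Run:
```python
from h import *
k=np.load('w2.npy',allow_pickle=True).item()
np.set_printoptions(precision=4,suppress=True)
a=w('wrist',[(248.5,20),(251.5,100),(255,200)],.037,k);b=w('wrist',[(482,20),(471.5,100),(459,200)],.037,k);print(a,b)
l=np.polyfit(a[:,0],a[:,1],1);r=np.polyfit(b[:,0],b[:,1],1);print(l,r,np.polyval(l,.52),np.polyval(r,.52))
im=cv2.imread('pics/t2.png');p=np.zeros(0)
```

```text
[[0.6555 0.0051 0.037 ]
 [0.5977 0.0042 0.037 ]
 [0.5144 0.0032 0.037 ]] [[ 0.66   -0.1719  0.037 ]
 [ 0.6022 -0.173   0.037 ]
 [ 0.519  -0.175   0.037 ]]
[ 0.014  -0.0041] [ 0.022  -0.1863] 0.0032179894260019586 -0.17491140442707184
```

step_arm(commands=[{"translation": [0,-3,30],"roll": 0.006},{"translation": [0,0,35],"roll": 0},{"translation": [0,0,30],"roll": 0},{"translation": [0,0,20],"roll": 0},{"translation": [0,0,15],"roll": 0},{"translation": [0,0,8],"roll": 0},{"translation": [0,0,4],"roll": 0},{"translation": [0,0,0],"roll": 0},{"translation": [0,0,0],"roll": 0}])

```text
time: 6.02
tool_pos: [0.5166, -0.0434, 0.0154]
tool_rot: [3.141, -0.001, 0.018]
contact_force: [-0.6, 0.2, 0.4]
opening: 0.0214
grip_force: 20.0
```

step_arm(commands=[{"translation": [0,0,0],"roll": 0},{"translation": [0,0,0],"roll": 0},{"translation": [0,0,0],"roll": 0},{"translation": [0,0,0],"roll": 0}], fingers=0.34)

```text
time: 6.35
tool_pos: [0.5164, -0.0428, 0.0153]
tool_rot: [3.141, -0.001, 0.019]
contact_force: [0.6, -0.5, -0.8]
opening: 0.0312
grip_force: 0.0
```

step_arm(commands=[{"translation": [0,0,-10],"roll": 0},{"translation": [0,0,-30],"roll": 0},{"translation": [0,0,-40],"roll": 0},{"translation": [0,0,-40],"roll": 0},{"translation": [0,0,-30],"roll": 0}])

```text
time: 6.77
tool_pos: [0.5166, -0.0428, 0.1687]
tool_rot: [3.141, -0.003, 0.019]
contact_force: [0.7, 0.6, -0.7]
opening: 0.0313
grip_force: 0.0
```

step_arm(commands=[{"translation": [-3,36,0],"roll": 0},{"translation": [-3,36,0],"roll": 0},{"translation": [-3,36,0],"roll": 0},{"translation": [-3,36,0],"roll": 0},{"translation": [-3,36,0],"roll": 0},{"translation": [-3,36,0],"roll": 0},{"translation": [-3,36,0],"roll": 0},{"translation": [-6,40,0],"roll": 0},{"translation": [0,0,0],"roll": 0},{"translation": [0,0,0],"roll": 0}], fingers=0.6)

```text
time: 7.6
tool_pos: [0.4938, -0.3371, 0.1651]
tool_rot: [3.141, -0.0, 0.015]
contact_force: [-0.7, 0.3, 0.1]
opening: 0.0551
grip_force: 0.0
```

Run:
```python
from h import *
s=observe();print(s['tool_pos'],s['tool_rot'],s['opening'],s['time'])
k=get_calibration('wrist');im=read_camera('wrist')
np.save('w3.npy',k,allow_pickle=True)
t=read_camera('top')
A=np.vstack([im,cv2.resize(t[120:260,200:424],(640,400),interpolation=cv2.INTER_CUBIC)])
cv2.imwrite('pics/w3.png',cv2.resize(A,(480,600))[:,:,::-1]); cv2.imwrite('pics/t3.png',t[:,:,::-1]); cv2.imwrite('pics/w3full.png',im[:,:,::-1])
```

```text
[ 0.49381196 -0.33707967  0.16507959] [ 3.14131910e+00 -1.78647015e-04  1.53639775e-02] 0.05512047212019282 7.6
```

View pics/w3.png

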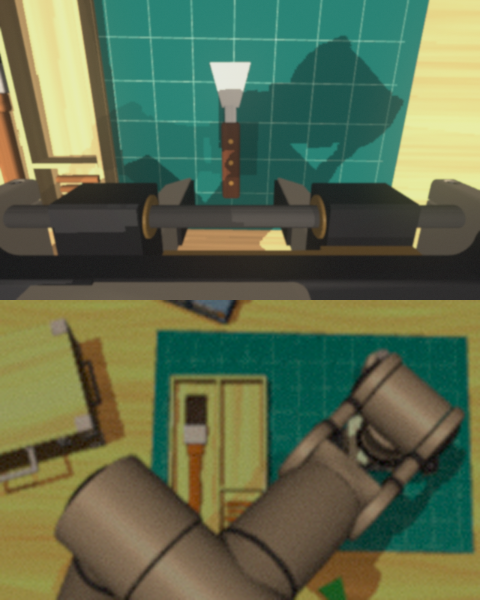

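The brush lies inside the long compartment (lower half, about (195,450)). The brown knife lies straight under the gripper (upper half, (231,130)).

step_arm(commands=[{"translation": [2,-2.5,30],"roll": 0},{"translation": [0,0,40],"roll": 0},{"translation": [0,0,35],"roll": 0},{"translation": [0,0,25],"roll": 0},{"translation": [0,0,15],"roll": 0},{"translation": [0,0,8],"roll": 0},{"translation": [0,0,5],"roll": 0},{"translation": [0,0,0],"roll": 0},{"translation": [0,0,0],"roll": 0}])

```text
time: 8.45
tool_pos: [0.4973, -0.3326, 0.0079]
tool_rot: [3.14, -0.001, 0.02]
contact_force: [0.5, -0.7, -0.4]
opening: 0.0551
grip_force: 0.0
```

step_arm(commands=[{"translation": [0,0,0],"roll": 0},{"translation": [0,0,0],"roll": 0},{"translation": [0,0,0],"roll": 0},{"translation": [0,0,0],"roll": 0},{"translation": [0,0,0],"roll": 0},{"translation": [0,0,0],"roll": 0},{"translation": [0,0,0],"roll": 0}], fingers=0, grip_force=20)

```text
time: 9.03
tool_pos: [0.4966, -0.3328, 0.007]
tool_rot: [3.141, -0.0, 0.019]
contact_force: [-0.9, 0.7, 2.7]
opening: 0.0233
grip_force: 20.0
```

Run:
```python
from h import *
np.set_printoptions(precision=4,suppress=True)
im=cv2.imread('pics/t3.png')
# short-compartment far corners & divider from top pic: columns/rows profile
g=im.astype(int).sum(2)
for c in (306,312,318): print(c,[(r,g[r,c]) for r in range(150,168)],[(r,g[r,c]) for r in range(200,220)])
k=np.load('w3.npy',allow_pickle=True).item();g=cv2.imread('pics/w3full.png').astype(int).sum(2)
for c in (70,90,110): print(c,[(r,g[r,c]) for r in range(200,240,1)])
```

```text
306 [(150, np.int64(145)), (151, np.int64(160)), (152, np.int64(151)), (153, np.int64(158)), (154, np.int64(219)), (155, np.int64(304)), (156, np.int64(306)), (157, np.int64(208)), (158, np.int64(186)), (159, np.int64(292)), (160, np.int64(365)), (161, np.int64(373)), (162, np.int64(385)), (163, np.int64(375)), (164, np.int64(392)), (165, np.int64(379)), (166, np.int64(382)), (167, np.int64(388))] [(200, np.int64(380)), (201, np.int64(395)), (202, np.int64(391)), (203, np.int64(385)), (204, np.int64(390)), (205, np.int64(382)), (206, np.int64(386)), (207, np.int64(354)), (208, np.int64(269)), (209, np.int64(288)), (210, np.int64(371)), (211, np.int64(386)), (212, np.int64(374)), (213, np.int64(342)), (214, np.int64(247)), (215, np.int64(221)), (216, np.int64(229)), (217, np.int64(255)), (218, np.int64(256)), (219, np.int64(268))]
312 [(150, np.int64(159)), (151, np.int64(153)), (152, np.int64(155)), (153, np.int64(166)), (154, np.int64(212)), (155, np.int64(289)), (156, np.int64(293)), (157, np.int64(211)), (158, np.int64(182)), (159, np.int64(276)), (160, np.int64(344)), (161, np.in
[... 3378 characters left out ...]
8, np.int64(373)), (209, np.int64(328)), (210, np.int64(282)), (211, np.int64(253)), (212, np.int64(248)), (213, np.int64(248)), (214, np.int64(243)), (215, np.int64(250)), (216, np.int64(285)), (217, np.int64(383)), (218, np.int64(503)), (219, np.int64(570)), (220, np.int64(588)), (221, np.int64(590)), (222, np.int64(591)), (223, np.int64(591)), (224, np.int64(595)), (225, np.int64(596)), (226, np.int64(600)), (227, np.int64(596)), (228, np.int64(598)), (229, np.int64(599)), (230, np.int64(598)), (231, np.int64(579)), (232, np.int64(500)), (233, np.int64(377)), (234, np.int64(283)), (235, np.int64(285)), (236, np.int64(316)), (237, np.int64(358)), (238, np.int64(391)), (239, np.int64(415))]
```

Run:
```python
from h import *
np.set_printoptions(precision=4,suppress=True)
k=np.load('w3.npy',allow_pickle=True).item()
print(w('wrist',[(90,217.2),(90,233)],.037,k)); print(w('top',[(312,153.8),(312,156.7),(312,210),(312,212.8)],.037))
```

```text
[[ 0.4718 -0.1351  0.037 ]
 [ 0.4565 -0.1326  0.037 ]]
[[ 0.6852 -0.1247  0.037 ]
 [ 0.6732 -0.125   0.037 ]
 [ 0.4583 -0.1296  0.037 ]
 [ 0.4473 -0.1299  0.037 ]]
```

step_arm(commands=[{"translation": [0,0,-20],"roll": 0},{"translation": [0,0,-40],"roll": 0},{"translation": [0,0,-40],"roll": 0},{"translation": [0,0,-40],"roll": 0},{"translation": [12,-34,-10],"roll": 0},{"translation": [12,-34,0],"roll": 0},{"translation": [12,-34,0],"roll": 0},{"translation": [12,-34,0],"roll": 0},{"translation": [12,-34,0],"roll": 0},{"translation": [13,-34,0],"roll": 0},{"translation": [0,0,0],"roll": 0},{"translation": [0,0,0],"roll": 0},{"translation": [0,0,0],"roll": 0}])

```text
time: 10.12
tool_pos: [0.5655, -0.1276, 0.1565]
tool_rot: [3.141, 0.001, 0.019]
contact_force: [0.5, -0.4, -0.7]
opening: 0.0238
grip_force: 20.0
```

Run:
```python
from h import *
s=observe();print(s['tool_pos'],s['tool_rot'],s['opening'],s['time'])
im=read_camera('wrist');cv2.imwrite('pics/w4.png',im[:,:,::-1]);np.save('w4.npy',get_calibration('wrist'),allow_pickle=True)
```

```text
[ 0.56548046 -0.12761405  0.15649433] [3.14118783e+00 5.66403395e-04 1.94089905e-02] 0.023771794633900233 10.1167
```

View pics/w4.png

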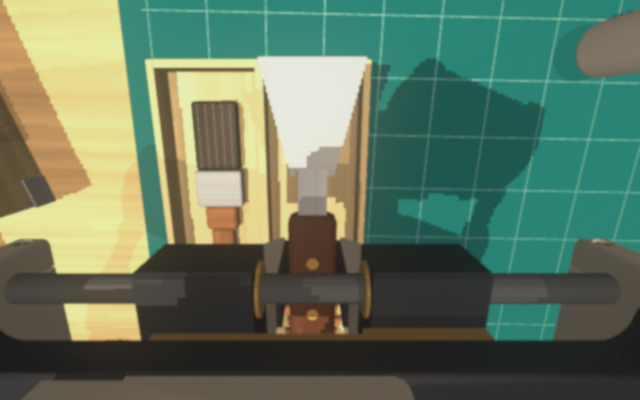

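The knife hangs straight over the short compartment and the brush lies in the long one at (217,160). The tray's far corners are at (147,60) and (371,60); I check the fit with these.

Run:
```python
from h import *
k=np.load('w4.npy',allow_pickle=True).item();np.set_printoptions(precision=4,suppress=True)
print(w('wrist',[(147,60),(371,60),(364,240),(217,101)],.037,k), w('wrist',[(260,57),(367,57)],.153,k))
```

```text
[[ 0.6755  0.0021  0.037 ]
 [ 0.6786 -0.1728  0.037 ]
 [ 0.5284 -0.1765  0.037 ]
 [ 0.6459 -0.0508  0.037 ]] [[ 0.6615 -0.1036  0.153 ]
 [ 0.6624 -0.1519  0.153 ]]
```

step_arm(commands=[{"translation": [-2,1,30],"roll": 0},{"translation": [0,0,35],"roll": 0},{"translation": [0,0,30],"roll": 0},{"translation": [0,0,20],"roll": 0},{"translation": [0,0,15],"roll": 0},{"translation": [0,0,8],"roll": 0},{"translation": [0,0,4],"roll": 0},{"translation": [0,0,0],"roll": 0},{"translation": [0,0,0],"roll": 0}])

```text
time: 10.92
tool_pos: [0.5642, -0.1292, 0.0155]
tool_rot: [3.141, -0.001, 0.018]
contact_force: [0.2, 0.5, -0.7]
opening: 0.0237
grip_force: 20.0
```

step_arm(commands=[{"translation": [0,0,0],"roll": 0},{"translation": [0,0,0],"roll": 0},{"translation": [0,0,0],"roll": 0},{"translation": [0,0,0],"roll": 0}], fingers=0.36)

```text
time: 11.25
tool_pos: [0.5641, -0.1285, 0.0154]
tool_rot: [3.141, -0.001, 0.019]
contact_force: [-0.4, -0.3, -0.5]
opening: 0.0328
grip_force: 0.0
```

step_arm(commands=[{"translation": [0,0,-10],"roll": 0},{"translation": [0,0,-30],"roll": 0},{"translation": [0,0,-40],"roll": 0},{"translation": [0,0,-40],"roll": 0},{"translation": [0,0,-40],"roll": 0},{"translation": [0,0,-40],"roll": 0},{"translation": [0,0,-40],"roll": 0},{"translation": [0,0,-10],"roll": 0},{"translation": [0,0,0],"roll": 0}])

```text
time: 12.0
tool_pos: [0.5651, -0.1288, 0.2699]
tool_rot: [3.138, -0.009, 0.019]
contact_force: [-0.0, 0.6, 0.3]
opening: 0.0332
grip_force: 0.0
```

step_arm(commands=[{"translation": [0,0,0],"roll": -0.122},{"translation": [0,0,0],"roll": -0.122},{"translation": [0,0,0],"roll": -0.122},{"translation": [0,0,0],"roll": -0.122},{"translation": [0,0,0],"roll": -0.122},{"translation": [0,0,0],"roll": -0.122},{"translation": [0,0,0],"roll": -0.122},{"translation": [0,0,0],"roll": -0.122},{"translation": [0,0,0],"roll": -0.122},{"translation": [0,0,0],"roll": -0.122},{"translation": [0,0,0],"roll": -0.122},{"translation": [0,0,0],"roll": -0.122},{"translation": [0,0,0],"roll": -0.122},{"translation": [0,0,0],"roll": -0.122},{"translation": [0,0,0],"roll": -0.122},{"translation": [0,0,0],"roll": 0}])

```text
time: 13.33
tool_pos: [0.563, -0.1281, 0.2633]
tool_rot: [-3.139, -0.002, 1.853]
contact_force: [-0.2, -1.1, -1.4]
opening: 0.033
grip_force: 0.0
```

step_arm(commands=[{"translation": [36,2,0],"roll": 0},{"translation": [36,2,0],"roll": 0},{"translation": [36,2,0],"roll": 0},{"translation": [36,2,0],"roll": 0},{"translation": [36,2,0],"roll": 0},{"translation": [36,2,0],"roll": 0},{"translation": [36,2,0],"roll": 0},{"translation": [36,2,0],"roll": 0},{"translation": [34,2,0],"roll": 0},{"translation": [0,0,0],"roll": 0},{"translation": [0,0,0],"roll": 0},{"translation": [0,0,0],"roll": 0}], fingers=0.27)

```text
time: 14.33
tool_pos: [0.4924, 0.1859, 0.264]
tool_rot: [-3.14, 0.001, 1.847]
contact_force: [-0.3, 0.1, 0.1]
opening: 0.0246
grip_force: 0.0
```

Run:
```python
from h import *
s=observe();print(s['tool_pos'],s['tool_rot'],s['opening'],s['time'],s['qpos'])
im=read_camera('wrist');np.save('w5.npy',get_calibration('wrist'),allow_pickle=True)
t=read_camera('top');cv2.imwrite('pics/t5.png',t[:,:,::-1]);cv2.imwrite('pics/w5full.png',im[:,:,::-1])
c=cv2.resize(t[140:250,260:340],(436,600),interpolation=cv2.INTER_CUBIC)[:400,:160*0+160] if 0 else cv2.resize(t[150:250,280:320],(160,400),interpolation=cv2.INTER_CUBIC)
c=cv2.resize(t[150:242,272:332],(160,245),interpolation=cv2.INTER_CUBIC);c=cv2.copyMakeBorder(c,0,155,0,0,cv2.BORDER_CONSTANT)
cv2.imwrite('pics/w5.png',np.hstack([im,c])[:,:,::-1])
```

```text
[0.49235978 0.18587628 0.26404397] [-3.14026492e+00  5.04617519e-04  1.84717179e+00] 0.02464875092538064 14.3333 [ 2.15650823e-01  3.18519748e-01  1.45372546e+00 -5.96165293e-04
  1.37064214e+00 -6.06053955e-02]
```

View pics/w5.png

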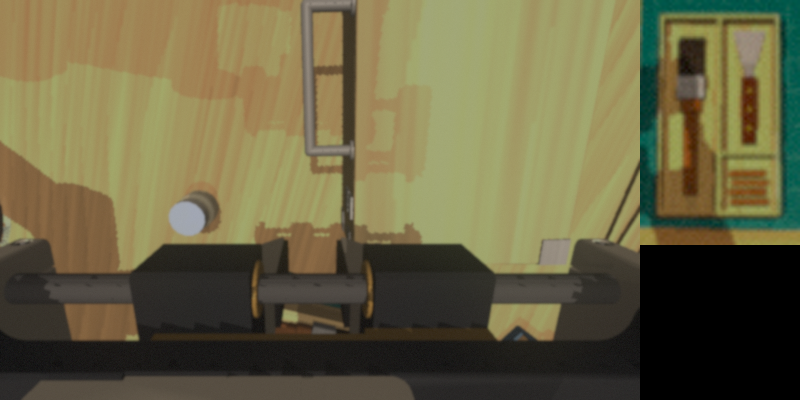

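Both tools lie flat in their compartments (inset). The handle bar runs from (307,5) to (312,152), with its posts going right to the lid's face at about col 354.

Run:
```python
from h import *
np.set_printoptions(precision=4,suppress=True)
k=np.load('w5.npy',allow_pickle=True).item();g=cv2.imread('pics/w5full.png').astype(int).sum(2)
for r in (30,75,120): print(r,g[r,298:326].tolist())
p=w('wrist',[(307.5,5),(312,153)],.115,k);e=p[0]-p[1]
print(p,p.mean(0),np.linalg.norm(e),'yaw bar',np.arctan2(e[1],e[0]))
q=w('wrist',[(354,10),(349,240)],.13,k);f=q[0]-q[1];print(q,np.arctan2(f[1],f[0]))
```

```text
30 [391, 381, 349, 313, 303, 317, 341, 375, 400, 404, 380, 353, 323, 298, 305, 332, 366, 376, 374, 377, 384, 380, 385, 387, 384, 386, 387, 386]
75 [386, 388, 388, 368, 330, 307, 315, 343, 366, 389, 397, 378, 351, 318, 286, 250, 246, 261, 308, 336, 337, 322, 326, 346, 366, 365, 350, 335]
120 [386, 391, 396, 394, 375, 336, 306, 312, 333, 358, 379, 391, 376, 354, 322, 288, 253, 243, 279, 336, 367, 385, 392, 388, 389, 389, 391, 381]
[[0.4455 0.337  0.115 ]
 [0.4823 0.2205 0.115 ]] [0.4639 0.2788 0.115 ] 0.12219318987186625 yaw bar 1.8769301683830109
[[0.4832 0.3396 0.13  ]
 [0.5381 0.1526 0.13  ]] 1.8561989908362038
```

step_arm(commands=[{"translation": [0,0,0],"roll": -0.023},{"translation": [33,0,0],"roll": 0},{"translation": [32,-0.5,20],"roll": 0},{"translation": [32,-0.5,20],"roll": 0},{"translation": [0,0,30],"roll": 0},{"translation": [0,0,30],"roll": 0},{"translation": [0,0,0],"roll": 0},{"translation": [0,0,0],"roll": 0},{"translation": [0,0,0],"roll": 0}])

```text
time: 15.18
tool_pos: [0.4642, 0.2782, 0.1663]
tool_rot: [3.139, -0.0, 1.871]
contact_force: [0.4, 0.4, 0.4]
opening: 0.0245
grip_force: 0.0
```

Run:
```python
from h import *
s=observe();print(s['tool_pos'],s['tool_rot'],s['opening'],s['time'])
im=read_camera('wrist');k=get_calibration('wrist');cv2.imwrite('pics/w6.png',im[:,:,::-1])
g=im.astype(int).sum(2)
R=cv2.Rodrigues(np.zeros(3))[0]
print([ (r,g[r,270:350:2].tolist()) for r in (40,150,220)])
```

```text
[0.46420877 0.27820013 0.16626929] [ 3.13945511e+00 -1.34634338e-04  1.87060976e+00] 0.024510812549739053 15.1833
[(40, [423, 419, 414, 405, 397, 380, 377, 383, 393, 394, 392, 393, 384, 387, 387, 393, 400, 401, 406, 406, 404, 396, 404, 412, 406, 398, 392, 392, 393, 396, 407, 410, 411, 409, 413, 413, 403, 398, 395, 384]), (150, [414, 408, 401, 387, 383, 393, 405, 407, 410, 406, 399, 398, 397, 396, 393, 375, 304, 330, 361, 387, 392, 361, 322, 301, 394, 426, 414, 399, 405, 402, 394, 398, 400, 396, 383, 388, 388, 393, 401, 395]), (220, [432, 430, 431, 426, 426, 425, 428, 418, 414, 417, 417, 416, 426, 434, 439, 418, 333, 318, 353, 375, 381, 355, 314, 274, 356, 405, 417, 418, 407, 398, 404, 400, 402, 405, 403, 398, 408, 403, 400, 315])]
```

View pics/w6.png

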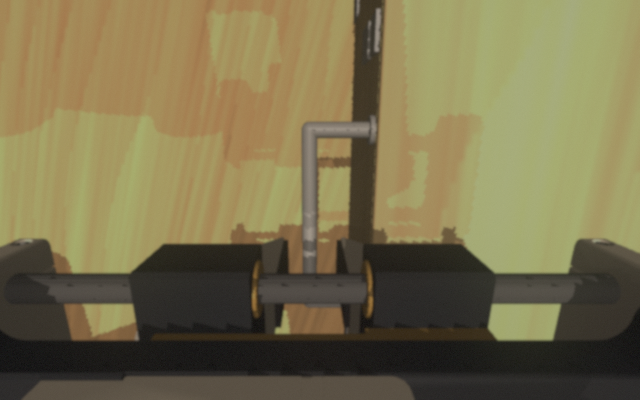

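The bar stands vertical at col 309.5, midway between the fingers (about 311), so it is aligned; I descend.

step_arm(commands=[{"translation": [0,-1,25],"roll": 0},{"translation": [0,0,20],"roll": 0},{"translation": [0,0,15],"roll": 0},{"translation": [0,0,10],"roll": 0},{"translation": [0,0,0],"roll": 0},{"translation": [0,0,0],"roll": 0}])

```text
time: 15.73
tool_pos: [0.4628, 0.2783, 0.0957]
tool_rot: [3.14, -0.0, 1.871]
contact_force: [-0.3, 0.1, -0.3]
opening: 0.0249
grip_force: 0.0
```

step_arm(commands=[{"translation": [0,0,0],"roll": 0},{"translation": [0,0,0],"roll": 0},{"translation": [0,0,0],"roll": 0},{"translation": [0,0,0],"roll": 0},{"translation": [0,0,0],"roll": 0}], fingers=0, grip_force=20)

```text
time: 16.15
tool_pos: [0.4623, 0.2784, 0.0957]
tool_rot: [3.14, 0.0, 1.872]
contact_force: [-2.0, -1.1, 6.4]
opening: 0.0095
grip_force: 20.0
```

Run:
```python
import numpy as np
a=np.radians(3.503+np.arange(0,61,4));r=245.46
y=-r*np.cos(a);z=r*np.sin(a)
print([[0,round(p,1),round(-q,1)] for p,q in zip(np.diff(y),np.diff(z))]);print(y-y[0],z-z[0])
```

```text
[[0, np.float64(1.6), np.float64(-17.1)], [0, np.float64(2.8), np.float64(-16.9)], [0, np.float64(4.0), np.float64(-16.7)], [0, np.float64(5.2), np.float64(-16.3)], [0, np.float64(6.3), np.float64(-15.9)], [0, np.float64(7.4), np.float64(-15.5)], [0, np.float64(8.4), np.float64(-14.9)], [0, np.float64(9.5), np.float64(-14.3)], [0, np.float64(10.4), np.float64(-13.6)], [0, np.float64(11.4), np.float64(-12.8)], [0, np.float64(12.2), np.float64(-12.0)], [0, np.float64(13.0), np.float64(-11.1)], [0, np.float64(13.8), np.float64(-10.2)], [0, np.float64(14.5), np.float64(-9.2)], [0, np.float64(15.1), np.float64(-8.2)]]
[  0.           1.64300489   4.47162733   8.47208657  13.62489276
  19.90494195  27.28163837  35.7190435   45.17605115  55.60658773
  66.95983672  79.18048622  92.20899845 105.98189983 120.43209015
 135.48916954] [  0.          17.05389862  33.95164458  50.61091375  66.95054385
  82.89092984  98.35441176 113.26565309 127.55200776 141.14387407
 153.97503384 165.98297493 177.10919586 187.2994908  196.50421367
 204.67851997]
```

Lift, interleaving half-speed rows for smoothness, first part to 32°.

step_arm(commands=[{"translation": [0,0.8,-8.6],"roll": 0},{"translation": [0,0.8,-8.5],"roll": 0},{"translation": [0,1.4,-8.5],"roll": 0},{"translation": [0,1.4,-8.4],"roll": 0},{"translation": [0,2,-8.4],"roll": 0},{"translation": [0,2,-8.3],"roll": 0},{"translation": [0,2.6,-8.2],"roll": 0},{"translation": [0,2.6,-8.1],"roll": 0},{"translation": [0,3.1,-8],"roll": 0},{"translation": [0,3.2,-7.9],"roll": 0},{"translation": [0,3.7,-7.8],"roll": 0},{"translation": [0,3.7,-7.7],"roll": 0},{"translation": [0,4.2,-7.5],"roll": 0},{"translation": [0,4.2,-7.4],"roll": 0},{"translation": [0,4.7,-7.2],"roll": 0},{"translation": [0,4.8,-7.1],"roll": 0},{"translation": [0,0,0],"roll": 0},{"translation": [0,0,0],"roll": 0}])

```text
time: 17.65
tool_pos: [0.504, 0.2912, 0.2236]
tool_rot: [-3.139, 0.0, 1.872]
contact_force: [-9.0, -3.0, 4.3]
opening: 0.0093
grip_force: 20.0
```

step_arm(commands=[{"translation": [0,4.7,-6.9],"roll": 0},{"translation": [0,5.2,-6.7],"roll": 0},{"translation": [0,5.7,-6.5],"roll": 0},{"translation": [0,5.7,-6.3],"roll": 0},{"translation": [0,6.1,-6.1],"roll": 0},{"translation": [0,6.1,-5.9],"roll": 0},{"translation": [0,6.5,-5.6],"roll": 0},{"translation": [0,6.5,-5.5],"roll": 0},{"translation": [0,6.9,-5.2],"roll": 0},{"translation": [0,6.9,-5],"roll": 0},{"translation": [0,7.2,-4.7],"roll": 0},{"translation": [0,7.3,-4.5],"roll": 0},{"translation": [0,7.5,-4.2],"roll": 0},{"translation": [0,7.6,-4],"roll": 0},{"translation": [0,0,0],"roll": 0},{"translation": [0,0,0],"roll": 0},{"translation": [0,0,0],"roll": 0}])

```text
time: 19.07
tool_pos: [0.5914, 0.3182, 0.3019]
tool_rot: [3.139, 0.0, 1.872]
contact_force: [-3.5, -2.3, 6.7]
opening: 0.0092
grip_force: 20.0
```

Run:
```python
from h import *
s=observe();p=s['tool_pos'];print(p,s['contact_force'],s['time'])
d=p-np.array([.4623,.2784,.0957]);X=d[:2]@[np.sin(1.87),-np.cos(1.87)]
x=-.245+X;z=.015+d[2];print(X,d[2],np.hypot(x,z),np.degrees(np.arctan2(z,-x))-3.503)
a=read_camera('scene');t=read_camera('top')
cv2.imwrite('pics/f.png',np.vstack([cv2.resize(a[130:400,160:560],(444,300)),cv2.resize(t[90:290,130:426],(444,300))])[:,:,::-1])
```

```text
[0.59138165 0.31821161 0.30187982] [-3.4993797  -2.34550327  6.70802048] 19.0667
0.13508159301525482 0.20617981768404997 0.2469869793021763 60.07127772455853
```

View pics/f.png

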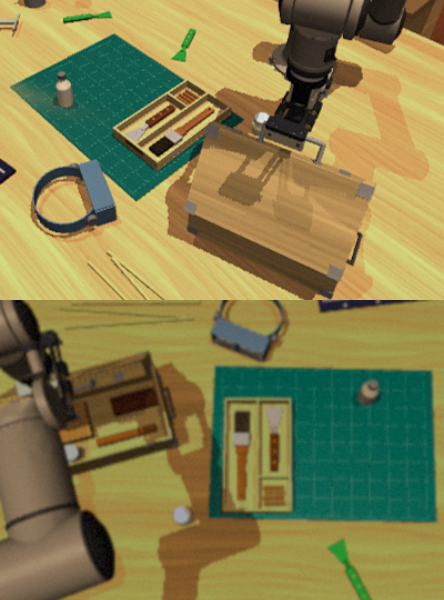

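The lid is held open at about 60°. The brush and knife lie in their compartments in the tray, and the jar at (183,515) and the glue at (370,390) are where they were.

```bash
python3 -c "
from cell import *
print(hand_in())"
```

```text
the job is handed in; nothing more can be done
None
```

The brush is in the tray's long compartment and the filling knife in the shorter one, both lying flat and let go. The gripper is holding the lid at about 60°, worked out from the arm's position. The tray is still on the mat, the glue bottle and paint jar look undisturbed, and the job was handed in at about 19 s of the 72 s allowed.

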